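Seat a memory stick in the laser-marking jig and hold its focus lever at the fourth click

ROBOT

A 7-joint arm with a two-finger parallel gripper is mounted at the origin on the work surface. World frame = base frame: x ahead of the robot, y to its left, z up, the work surface at z = 0. Lengths are in m, angles in degrees, forces in N, time in s.
With the tool pointing down it reaches from about 0.4 to 0.875 m from the base axis. Payload 6.5 kg.
Tool frame: the origin (TCP) lies on the centre line of the jaws, within the pads' length; the fingertips stand bot.nose_length ahead of it and the grasp point (between the pads) lies 3 mm ahead of it (bot.nose_length is the distance from the TCP to the fingertips, in m); z points along the fingers, y is the line along which they close (so a half turn about z gives the same grasp; the last joint's range is limited). The gripper opens to 85 mm and grips with 20 to 120 N. Pads are 22 mm wide; open, the fingers measure 114 mm over their backs; the gripper's body (76 mm by 85 mm) begins 54 mm behind the grasp point. The pads swing forward as they close: fully open they stand 13 mm farther back than shut.
Start: joints at [-78.621, 30.733, -0.252, 88.115, 0.149, 61.152, -4.079], TCP at [0.17, 0.627, 0.253] pointing down, gripper open.
Joint ranges: [-154.64, 154.64], [-21.42, 123.67], [-72.66, 72.17], [13.99, 137.28], [-74.86, 254.86], [10.95, 109.41], [-158.01, 158.01]. Speed limits (degrees/s): [136.94, 136.94, 180, 180, 180, 180, 180].

INTERFACE

Orientations are given as [roll, pitch, yaw] about the fixed x, y, z axes, in that order (R = Rz(yaw) Ry(pitch) Rx(roll)).
In Python, from bench import bot, viewer, ticket, nets gives the robot as it stands.
- The arm moves only by the tool apply_moves, never from a script. Its argument "moves" is a list of rows, each a list of 5 numbers: the finger opening in m, from 0 to 0.0854, then the shift along the tool's x, y, z in m, then the turn about the tool's z in rad. A call has 1 to 5 rows; each row shifts and turns the commanded pose from where the row before left it, along the tool's axes as they then stand; what a row does not reach is not made up. A row lasts 1/10 s, in which the tool goes at most 50 mm and 8.59 degrees, less where a joint would pass 70% of its speed; a pose out of reach is approached as far as the arm can. A call is refused whole if a number of a shift passes 0.05 or a number of a turn 0.15, either way. A call with a gripper value outside its range is refused whole. The fingers move at their own pace and stop on an object; "grip_force" is the grip in N (left out, the last holds). Time passes only in rows, so rows that do not move let the fingers close. It gives the time, the measured TCP pose, the force, the opening and the grip force at its end, in the units of the state.
- bot.get_state(): the state, without advancing time (a new reading comes with each control period).
- viewer.read_camera(name): name is "side" or "top"; returns the picture (400x640x3 uint8, blue, green, red); there is no depth.
- viewer.calibration(name): a dict with "fx", "fy", "cx", "cy" (pixels), "dist_coeffs" ([k1, k2, p1, p2, k3] as OpenCV has them; the pictures are not rectified), "R" (3x3) and "t" (3): a world point X has camera coordinates R X + t. Camera axes: x right, y down, z forward; pixel columns grow to the right and rows downward; lengths in m; the calibration is good to about 2 mm. A picture is of the moment at which its call begins. calibration takes no time and is no camera call.
- ticket.close_job(): hands the job in; it is judged then, once.
Trained networks look in the newest picture that a camera, given by its name, has taken for a name from the list of things; names that differ only in an ending like _2 or _b are one class to them, and where a whole thing is asked for, a point or a joint stands for the part that bears it (a point fixed in the world has none). Each returns a list of dicts, best first, with "conf" (0 to 1); they miss things now and then, are a little off and sometimes report something else, mostly with a low value. They report only what shows in the picture. A call takes as long as a camera call. They do not tell look-alikes from the thing itself.
- nets.regions_of(camera, name): "mask" (400x640 bool, what is visible of it) and "extent" ([centre column, centre row, width, height] in pixels, round what is visible of it).
- nets.spot_point(camera, name): "location" ([column, row] in pixels: a listed point, or the origin of a listed thing).
The state is a dict: "t": time; "joint_pos": joint angles; "qd": joint speeds; "joint_efforts": joint torques, N m; "tcp_pos": TCP position; "ee_rot": TCP orientation; "ft_force": force on the tool from outside, world axes, zero at the start; "torque": the same for the moment, N m; "width": finger opening in m; "grasp_force": force on a finger pad.
Only numpy, scipy, OpenCV 4.12 (cv2) and the standard library are available. Lean on these libraries where they do the work, as an engineer would, in place of code of your own. Each camera call takes 0.05 s, during which the arm holds its last target. There are 200 camera calls.

TASK

Lay the loose metal memory stick flat in the white nest of the marking jig, plug through the notched end, and let go of it. Then swing the jig's ratchet lever by its upright knob four clicks from its home stop, never running on to a fifth, and finish still holding the knob there so that the nest stays raised (the lever springs home if it is let go). Leave the lighter and the loupe that lie beside the jig where they are.

Things in the scene. Friction and masses are not known exactly. Their poses are not given: they have to be found in the camera images.
- stick: the part to be marked: plain aluminium bar 24 (x) x 70 (y) x 12 (z) mm, about 60 g, lying flat on the bench right or left of the jig (the lighter is on the other side), with a steel plug 12 wide, 4.5 thick, sticking out 14 mm from the middle of its +y end. Origin: centre of the bar's underside, z up. At the start its +y is within 1.1 rad of the nest's +y
- plug (a point): the outer end of the stick's plug, 49 mm from the stick's origin along its +y, 6 mm above its underside
- nest: white plastic nest, plate 72 (x) x 94 (y) x 12 mm. Origin: centre of the pocket's floor (its top face), 45 mm above the bench at lever home, z up. Pocket 28 (x) x 74 (y) mm in walls 7 high, 6 thick; the long walls are open over the middle 44 mm for fingers down to the floor; the +y end wall has an 18 mm notch in its middle for the plug. Rises straight up 3 mm per click
- jig: the fixed jig that carries nest and lever: origin on the bench under the nest's centre, axes parallel to the nest's; aluminium base 12 mm thick. On its +x side stands the dark marking head, lens front 85 mm from the origin, top 97 mm above the bench; on its -y side the grey drum of the lever
- pivot (a point): point on the lever's vertical hinge axis, above the jig's drum, 71 mm above the bench (the height of knob_mid); axes parallel to the nest's
- knob_mid (a point): middle of the grip of the lever's upright black round knob, 16 mm in diameter, 90 mm from the hinge axis, 71 mm above the bench. The grip runs from 47 to 82 mm above the bench with nothing beside it; the lever's steel arm, 14 mm wide, lies below it. At home the lever points from the hinge along the nest's -x, turned 10 deg towards its +y
- lever: the whole lever, arm and knob, as a solid: origin on its hinge axis, 34 mm above the bench, x along the arm towards the knob, z up
- lever_angle (a joint): lever angle, rad: 0 at the home stop, grows anticlockwise seen from above (from the nest's -x to its -y), end stop 1.4. Clicks 0.2 apart (18 mm at the knob): fourth at 0.8. A spring always pulls it home, at the knob 3.5 N at home, 5 N at 0.8; each click adds a 2 N wave: resistance peaks 0.05 past a click, is least 0.05 before the next, middling on the click (a tight grip adds rubbing)
- lighter: bystander, not to be moved: plain steel lighter case 38 x 57 x 13 mm lying flat, no plug
- loupe: bystander, not to be moved: black round loupe 40 mm in diameter, 42 mm high
There are look-alikes about, which are no part of the job. What is meant by the stick is not black, green or orange, and is the smaller of those in its own colour.

How it is judged (in metres and radians):
On the way, in this order (a step that is already met when the one before it is completed fails the run):
1. the stick lies seated in the nest, let go of, with the lever still at home (x of stick in the frame of nest between -0.004 and 0.004 m and y of stick in the frame of nest between -0.004 and 0.004 m and z of stick in the frame of nest between -0.003 and 0.003 m and y of plug in the frame of nest above 0.04 m and angle between stick's own z axis and vertical below 0.08 rad and contact force between the fingers and stick below 0.1 N and value of joint lever_angle below 0.1 rad), for 0.2 s.
2. the fingers hold the lever at the fourth click (value of joint lever_angle between 0.73 and 0.87 rad and velocity of joint lever_angle between -0.08 and 0.08 rad/s and contact force between the fingers and lever above 0.8 N and contact force between the arm and nest below 0.2 N), for 0.5 s.
At the end, for the whole second after the job is handed in: The fingers still hold the lever by its knob (over 0.8 N) at rest at the fourth click, 0.80 rad within 0.07 rad, arm clear of the nest; the stick lies flat in the nest within 4 mm of its centre and 3 mm of its floor, plug through the notch, not touched by the fingers (all of step 2 and x of stick in the frame of nest between -0.004 and 0.004 m and y of stick in the frame of nest between -0.004 and 0.004 m and z of stick in the frame of nest between -0.003 and 0.003 m and y of plug in the frame of nest above 0.04 m and angle between stick's own z axis and vertical below 0.08 rad and contact force between the fingers and stick below 0.1 N); the arm keeps its last pose, push and grip.
It fails at once if the lever runs on towards the fifth click (beyond 0.93 rad) (value of joint lever_angle above 0.93 rad).
It fails at once if the lighter is moved by more than 30 mm (distance of lighter from where it was at the start of the episode above 0.03 m).
It fails at once if the loupe is moved by more than 30 mm (distance of loupe from where it was at the start of the episode above 0.03 m).
It also fails if it takes over 72 s, if anything falls off the work surface, if the arm or the gripper's body presses on something with over 40 N, if the wrist force passes 120 N, or if a joint passes its speed limit or range.

## Working session

There is one attempt and no reset: what is moved stays moved. The work goes in short steps, Python scripts to look and compute and a tool call to move; the robot and the scene stay as the last step left them, time stands still between calls to the robot, and variables do not carry over. Pictures are saved under pics/ and viewed, at most 10 in all, crops included, and the job is handed in when it is done.

Besides the shell and the picture viewer there is one more tool, called as name(argument=value, ...) on one line, values as JSON. apply_moves: Moves the arm, as the interface text tells. Its arguments: {"type":"object","properties":{"moves":{"type":"array","items":{"type":"array","items":{"type":"number"}}},"grip_force":{"type":"number"}},"required":["moves"]}

```bash
mkdir -p pics; ls; python3 - <<'E'
from bench import bot,viewer,nets
import cv2,numpy as np
s=bot.get_state();print(s, bot.nose_length)
for c in("top","side"):
    im=viewer.read_camera(c);cv2.imwrite(f"pics/{c}0.png",im)
    k=viewer.calibration(c);print(c,k)
    for n in("stick","plug","nest","jig","pivot","knob_mid","lighter","loupe"):
        for r in nets.spot_point(c,n)[:4]:print(n,np.round(r["location"],1),round(r["conf"],2))
E
```

```text
pics
{'t': 0.0, 'joint_pos': array([-78.62066771,  30.77856563,  -0.25463871,  88.17132964,
         0.14857293,  61.15314861,  -4.07955252]), 'qd': array([-0.07624188, -0.03725702, -0.06924104, -0.12055988, -0.06075713,
        0.05474619,  0.07569875]), 'joint_efforts': array([ 1.56079209e-04, -5.83420694e+01,  1.04908336e+00, -2.59089482e+01,
        1.24300158e-02,  9.86845902e-03, -1.85482264e-05]), 'tcp_pos': array([0.16997147, 0.6267526 , 0.25239663]), 'ee_rot': array([-1.79897526e+02,  7.01226043e-03,  1.64831811e+02]), 'ft_force': array([0.2893572 , 0.65289953, 0.25452491]), 'torque': array([-0.00889528, -0.00644228, -0.02918066]), 'grasp_force': 0.0, 'width': 0.08545923250343065} 0.022
top {'fx': 372.8861812725252, 'fy': 372.8861812725252, 'cx': 313.7600037551991, 'cy': 196.89975943546506, 'dist_coeffs': array([0.02119156, 0.        , 0.        , 0.        , 0.        ]), 'R': array([[ 0.01078664, -0.99990979,  0.00800406],
       [-0.99884954, -0.01114855, -0.04664017],
       [ 0.04672519, -0.00749177, -0.99887969]]), 't': array([0.06422406, 0.50168437, 0.98048358])}
stic
[... 410 characters left out ...]
8934632023, 'dist_coeffs': array([-0.00240771,  0.        ,  0.        ,  0.        ,  0.        ]), 'R': array([[ 0.95009291, -0.31185313, -0.00843129],
       [-0.20636015, -0.60796976, -0.7666735 ],
       [ 0.23396356,  0.73015094, -0.64198181]]), 't': array([-0.47204539,  0.19857973,  1.39886246])}
stick [284.7 195.8] 0.67
stick [257.3 184. ] 0.56
stick [324.5 180.4] 0.53
stick [296.5 145.8] 0.49
plug [308.2 149.4] 0.57
plug [295.  199.8] 0.56
plug [293.2 165. ] 0.55
plug [257.2 170.7] 0.55
nest [329.3 216. ] 0.96
jig [331.2 227.5] 0.63
jig [315.  240.2] 0.38
pivot [344.5 238.2] 0.72
knob_mid [314.  238.9] 0.82
lighter [337.  314.1] 0.62
loupe [330.4 228.1] 0.74
loupe [325.  155.7] 0.51
```

```bash
python3 - <<'E'
import cv2
a=cv2.imread("pics/top0.png")[90:290,120:500];cv2.imwrite("pics/top0c.png",cv2.resize(a,(798,420),interpolation=cv2.INTER_CUBIC))
b=cv2.imread("pics/side0.png")[110:350,180:480];cv2.imwrite("pics/side0c.png",cv2.resize(b,(750,600),interpolation=cv2.INTER_CUBIC))
E
```

```text
(no output)
```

View pics/top0c.png

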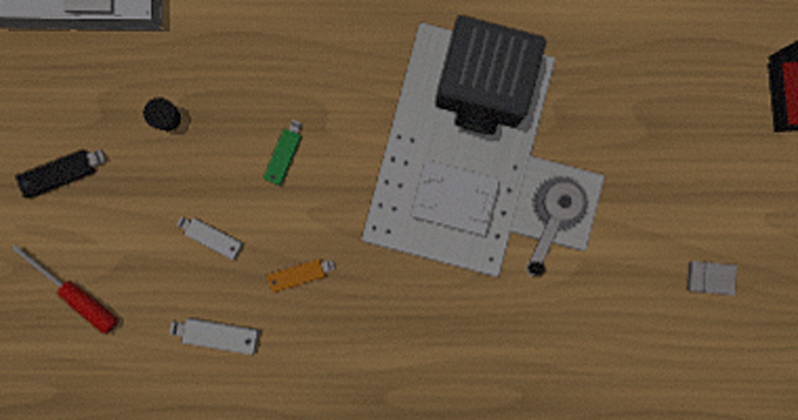

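View pics/side0c.png

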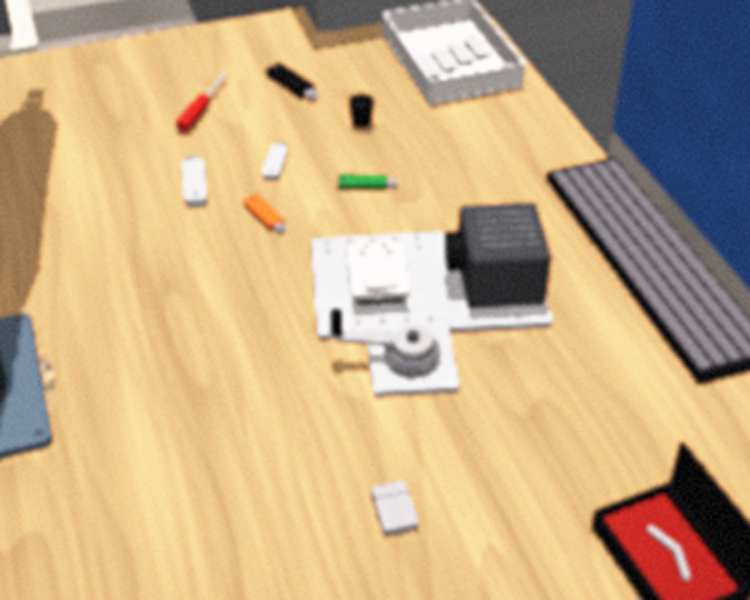

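The top view (full-frame pixels) shows five stick look-alikes: black (148,172), green (254,164), orange (262,221), a large silver one (223,250) and a small silver one (220,203). The task's stick is the smaller silver one at (220,203). The loupe is at (198,146), the lighter at (459,222), and the nest is near (337,184). The drum is at (388,186) and the knob near (376,216).

```bash
cat > h.py <<'E'
from bench import bot,viewer,nets,ticket
import cv2,numpy as np
from scipy.optimize import minimize
def proj(c,P):
    k=viewer.calibration(c);K=np.array([[k["fx"],0,k["cx"]],[0,k["fy"],k["cy"]],[0,0,1]])
    return cv2.projectPoints(np.asarray(P,float).reshape(-1,3),cv2.Rodrigues(k["R"])[0],k["t"],K,k["dist_coeffs"])[0].reshape(-1,2)
def back(c,uv,z):
    k=viewer.calibration(c);K=np.array([[k["fx"],0,k["cx"]],[0,k["fy"],k["cy"]],[0,0,1]])
    n=cv2.undistortPoints(np.array(uv,float).reshape(-1,1,2),K,k["dist_coeffs"]).reshape(-1,2)
    d=np.c_[n,np.ones(len(n))]@k["R"];o=-k["R"].T@k["t"]
    return o+d*((z-o[2])/d[:,2])[:,None]
def box(x0,x1,y0,y1,z0,z1):return np.array([[x,y,z] for x in(x0,x1) for y in(y0,y1) for z in(z0,z1)])
STICK=[box(-.012,.012,-.035,.035,0,.012),box(-.006,.006,.035,.049,.00375,.00825)]
NEST=[box(-.036,.036,-.047,.047,-.012,0),box(-.020,.020,-.043,.043,0,.007)]
def place(B,p,z):
    c,s=np.cos(p[2]),np.sin(p[2]);return B@np.array([[c,s,0],[-s,c,0],[0,0,1]])+[p[0],p[1],z]
S=8
def sil(c,model,p,z,org,wh):
    m=np.zeros((wh[1]*S,wh[0]*S),np.uint8)
    for B in model:
        h=cv2.convexHull(proj(c,place(B,p,z)).astype(np.float32))
        cv2.fillConvexPoly(m,np.round((h.reshape(-1,2)-org+.5)*S).astype(int),1)
    return cv2.resize(m.astype(np.float32),wh,interpolation=cv2.INTER_AREA)
def fit(masks,model,p0,z):
    """masks: {cam: bool mask}"""
    R={}
    for c,m in masks.items():
        v,u=np.nonzero(m);o=np.array([u.min()-8,v.min()-8]);w=(int(np.ptp(u))+17,int(np.ptp(v))+17)
        R[c]=(m[o[1]:o[1]+w[1],o[0]:o[0]+w[0]].astype(np.float32),o,w)
    def f(q):
        p=np.array([q[0]/100,q[1]/100,q[2]/5])
        return sum(np.abs(sil(c,model,p,z,o,w)-m).sum()/m.sum() for c,(m,o,w) in R.items())
    q0=np.array([p0[0]*100,p0[1]*100,p0[2]*5]);best=None
    for k in range(3):
        r=minimize(f,q0,method="Nelder-Mead",options=dict(initial_simplex=np.r_[[q0],q0+np.eye(3)*(.6 if k<2 else .2)],xatol=.002,fatol=1e-4));q0=r.x
    return np.array([q0[0]/100,q0[1]/100,q0[2]/5]),r.fun
E
python3 - <<'E'
from h import *
M={}
for c in("top","side"):
    im=viewer.read_camera(c)
    if c=="top":cv2.imwrite("pics/crop.png",cv2.resize(im[180:275,185:285],(700,665),interpolation=cv2.INTER_CUBIC)[:600])
    for n in("stick","nest","jig","lever"):
        for i,r in enumerate(nets.regions_of(c,n)):
            print(c,n,i,round(r["conf"],2),np.round(r["extent"],1),r["mask"].sum())
            M[f"{c}_{n}_{i}"]=r["mask"]
np.savez("m0.npz",**M)
print("small",back("top",[[220,203]],.012),"big",back("top",[[223,250]],.012))
print("pivot",back("top",[[391,184.9]],.071),back("side",[[344.5,238.2]],.071))
print("knob",back("top",[[375.7,215.4]],.071),back("side",[[314,238.9]],.071))
print("nest",back("side",[[329.3,216]],.045),"lighter",back("top",[[459.9,221.1]],.0),"loupe",back("top",[[198.9,146.9]],0))
E
```

```text
top stick 0 0.82 [221.2 248.5  43.4  15.8] 522
top stick 1 0.8 [260.5 221.3  28.8  18. ] 269
top stick 2 0.7 [219.7 204.1  32.7  18.6] 273
top stick 3 0.63 [147.9 171.4  38.4  25.9] 524
top stick 4 0.61 [254.  163.2  18.8  27.1] 278
top nest 0 0.6 [335.5 183.8  41.6  35.9] 1052
top jig 0 0.66 [350.2 160.1 113.4 125.7] 9244
top lever 0 0.65 [382.3 200.6  25.2  46.4] 441
side stick 0 0.57 [288.1 175.4   7.8  14.5] 108
side stick 1 0.53 [259.4 183.2  10.8  21.8] 199
side stick 2 0.5 [284.8 195.8  16.2  13.4] 127
side stick 3 0.45 [297.6 143.1  20.1  11.9] 148
side stick 4 0.42 [326.2 182.8  24.    4.7] 129
side nest 0 0.8 [330.  217.8  27.7  26.7] 545
side jig 0 0.59 [351.4 230.9  95.1  80.4] 4905
side lever 0 0.72 [333.6 242.9  46.9  18.4] 366
small [[0.48198421 0.31780149 0.012     ]] big [[0.35837422 0.30705902 0.012     ]]
pivot [[ 0.53042469 -0.12304989  0.071     ]] [[ 0.53019638 -0.12005411  0.071     ]]
knob [[ 0.45366115 -0.0849375   0.071     ]] [[ 0.44546803 -0.09448492  0.071     ]]
nest [[0.52936753 0.01312616 0.045     ]] lighter [[ 0.4408814  -0.32303631  0.        ]] loupe [[0.63290327 0.38059748 0.        ]]
```

View pics/crop.png

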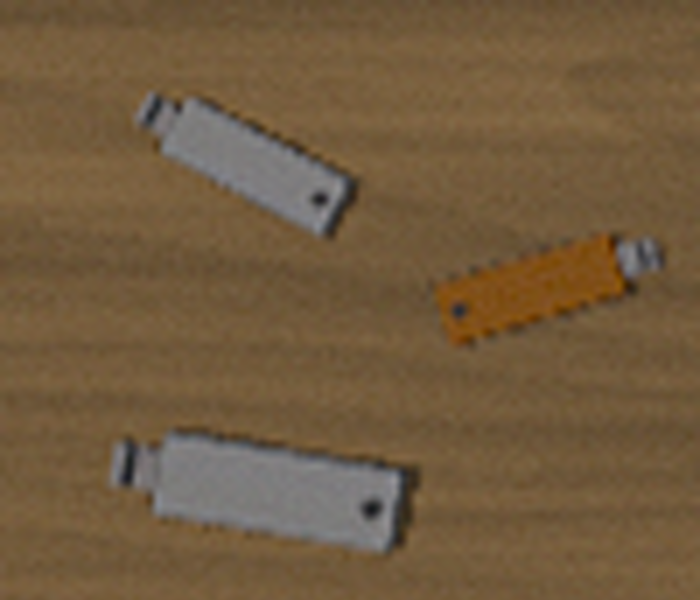

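The crop confirms it: the small silver bar is at (219,204), plug at upper left. The bigger silver one is at (221,248) and the orange one at (261,221).

```bash
python3 - <<'E'
from h import *
M=np.load("m0.npz")
st={"top":M["top_stick_2"],"side":M["side_stick_0"]};ne={"top":M["top_nest_0"],"side":M["side_nest_0"]}
for nm,m,mod,p0,z in(("stick",st,STICK,(.482,.318,-.45),0),("nest",ne,NEST,(.53,.013,-.2),.045)):
    for k in(["top"],["side"],["top","side"]):
        p,e=fit({c:m[c] for c in k},mod,p0,z);print(nm,k,np.round(p,4),round(e,3))
# rectangles of own thresholding on the top picture
im=cv2.imread("pics/top0.png");hsv=cv2.cvtColor(im,cv2.COLOR_BGR2HSV)
g=((hsv[...,1]<60)&(hsv[...,2]>70)).astype(np.uint8)
n,l,s,c=cv2.connectedComponentsWithStats(g)
i=l[204,220];m=(l==i)&(i>0);print(s[i]);
print("own",fit({"top":m},STICK,(.482,.318,-.45),0))
# jig frame from side/top pivot + knob with nest fit
E
```

```text
stick ['top'] [ 0.4819  0.315  -0.4797] 0.109
stick ['side'] [ 0.4786  0.3122 -0.437 ] 0.137
stick ['top', 'side'] [ 0.4813  0.3147 -0.4704] 0.304
nest ['top'] [ 0.5346  0.0133 -0.2349] 0.042
nest ['side'] [ 0.5329  0.0097 -0.2459] 0.056Traceback (most recent call last):
  File "<stdin>", line 6, in <module>
  File "h.py", line 35, in fit
    r=minimize(f,q0,method="Nelder-Mead",options=dict(initial_simplex=np.r_[[q0],q0+np.eye(3)*(.6 if k<2 else .2)],xatol=.002,fatol=1e-4));q0=r.x
    res = _minimize_neldermead(fun, x0, args, callback, bounds=bounds,
                               **options)
    fxcc = func(xcc)
    fx = function(np.copy(x), *(wrapper_args + args))
  File "h.py", line 32, in f
    return sum(np.abs(sil(c,model,p,z,o,w)-m).sum()/m.sum() for c,(m,o,w) in R.items())
  File "h.py", line 32, in <genexpr>
    return sum(np.abs(sil(c,model,p,z,o,w)-m).sum()/m.sum() for c,(m,o,w) in R.items())
                      ~~~^^^^^^^^^^^^^^^^^
  File "h.py", line 21, in sil
    h=cv2.convexHull(proj(c,place(B,p,z)).astype(np.float32))
                     ~~~~^^^^^^^^^^^^^^^^
  File "h.py", line 5, in proj
    k=viewer.calibration(c);K=np.array([[k["fx"],0,k["cx"]],[0,k["fy"],k["cy"]],[0,0,1]])
ValueError: time passes only in moves, steps and waits
```

```bash
sed -i 's/viewer.calibration(c)/CAL[c]/' h.py; sed -i '3a CAL={c:viewer.calibration(c) for c in("top","side")}' h.py; python3 - <<'E'
from h import *
M=np.load("m0.npz")
ne={"top":M["top_nest_0"],"side":M["side_nest_0"]}
print("nest both",fit(ne,NEST,(.534,.012,-.24),.045))
for c,f,uv in(("top","pics/top0.png",(220,204)),("side","pics/side0.png",(288,175))):
    im=cv2.imread(f);hsv=cv2.cvtColor(im,cv2.COLOR_BGR2HSV)
    sg=lambda a:a
    u,v=uv;cr=hsv[v-14:v+14,u-22:u+22];sub=np.zeros(hsv.shape[:2],bool)
    t,b=cv2.threshold(255-cr[...,1],0,255,cv2.THRESH_OTSU);sub[v-14:v+14,u-22:u+22]=b>0
    n,l,s,_=cv2.connectedComponentsWithStats(sub.astype(np.uint8));i=1+np.argmax(s[1:,4]);m=l==i;print(c,t,s[i])
    print("own stick",fit({c:m},STICK,(.481,.315,-.45),0))
# lever from pivot & knob
for c,pu,ku in(("top",[391,184.9],[375.7,215.4]),("side",[344.5,238.2],[314,238.9])):
    print(c,back(c,[pu],.071),back(c,[ku],.071))
L=[box(0,.085,-.007,.007,-.006,.006)]
# predict pivot pixel heads: nets again for robustness
for c in("top","side"):
    viewer.read_camera(c)
    for n in("pivot","knob_mid","nest","stick","plug"):print(c,n,[(np.round(r["location"],1).tolist(),round(r["conf"],2)) for r in nets.spot_point(c,n)])
E
```

```text
nest both (array([ 0.53394088,  0.01272101, -0.23565119]), np.float64(0.12862756848335266))
top 187.0 [204 193  32  21 283]
own stick (array([ 0.48133117,  0.31600347, -0.47152696]), np.float64(0.07194125652313232))
side 197.0 [285 167  10  15 102]
own stick (array([ 0.48189388,  0.32023651, -0.45308093]), np.float64(0.1484375))
top [[ 0.53042469 -0.12304989  0.071     ]] [[ 0.45366115 -0.0849375   0.071     ]]
side [[ 0.53019638 -0.12005411  0.071     ]] [[ 0.44546803 -0.09448492  0.071     ]]
top pivot [([389.6, 183.9], 0.57)]
top knob_mid [([373.7, 215.8], 0.63)]
top nest [([334.8, 186.3], 0.81)]
top stick [([225.5, 246.4], 0.88), ([259.1, 220.5], 0.72), ([252.3, 162.2], 0.67), ([150.4, 172.6], 0.67), ([217.9, 202.0], 0.52)]
top plug [([204.3, 195.3], 0.84), ([262.0, 148.6], 0.82), ([199.0, 247.9], 0.68), ([167.2, 165.0], 0.61)]
side pivot [([344.4, 238.9], 0.65)]
side knob_mid [([314.2, 236.8], 0.66)]
side nest [([329.6, 216.5], 0.8)]
side stick [([298.3, 142.4], 0.68), ([285.6, 196.2], 0.64), ([257.7, 186.4], 0.59), ([325.3, 181.6], 0.5), ([291.5, 176.7], 0.43), ([292.5, 168.3], 0.43)]
side plug [([339.9, 182.7], 0.67), ([255.3, 174.9], 0.66), ([292.3, 164.3], 0.63), ([309.9, 149.2], 0.57), ([291.3, 203.0], 0.5)]
```

```bash
cat >> h.py <<'E'
from scipy.spatial.transform import Rotation as Ro
def plan(x,y,z,yaw,w,step=.045,turn=.145):
    s=bot.get_state();R0=Ro.from_euler("xyz",s["ee_rot"],degrees=True).as_matrix();p=s["tcp_pos"].copy()
    dy=-np.deg2rad((yaw-s["ee_rot"][2]+180)%360-180);d=np.array([x,y,z])-p
    n=int(max(1,np.ceil(np.linalg.norm(d)/step),np.ceil(abs(dy)/turn)))
    R=R0;rows=[]
    for i in range(n):
        rows.append([w]+np.round(R.T@(d/n),4).tolist()+[round(dy/n,4)]);R=R@Ro.from_rotvec([0,0,dy/n]).as_matrix()
    print("at",np.round(p,4),np.round(s["ee_rot"],1),"d",np.round(d,4),"turn",round(dy,3))
    for k in range(0,n,5):print(rows[k:k+5])
E
python3 -c "
from h import *
plan(.4815,.3155,.12,63,.05)"
```

```text
at [0.1701 0.6273 0.2533] [-180.     0.   164.8] d [ 0.3114 -0.3118 -0.1333] turn 1.777
[[0.05, -0.0294, -0.0169, 0.0103, np.float64(0.1367)], [0.05, -0.0314, -0.0127, 0.0103, np.float64(0.1367)], [0.05, -0.0329, -0.0083, 0.0103, np.float64(0.1367)], [0.05, -0.0337, -0.0038, 0.0103, np.float64(0.1367)], [0.05, -0.0339, 0.0009, 0.0103, np.float64(0.1367)]]
[[0.05, -0.0335, 0.0055, 0.0103, np.float64(0.1367)], [0.05, -0.0324, 0.01, 0.0103, np.float64(0.1367)], [0.05, -0.0307, 0.0143, 0.0103, np.float64(0.1367)], [0.05, -0.0285, 0.0184, 0.0103, np.float64(0.1367)], [0.05, -0.0257, 0.0221, 0.0103, np.float64(0.1367)]]
[[0.05, -0.0225, 0.0254, 0.0103, np.float64(0.1367)], [0.05, -0.0188, 0.0282, 0.0103, np.float64(0.1367)], [0.05, -0.0148, 0.0305, 0.0103, np.float64(0.1367)]]
```

apply_moves(moves=[[0.05,-0.029,-0.017,0.01,0.137],[0.05,-0.031,-0.013,0.01,0.137],[0.05,-0.033,-0.008,0.01,0.137],[0.05,-0.034,-0.004,0.01,0.137],[0.05,-0.034,0.001,0.01,0.137]], grip_force=30)

```text
t: 2.5
tcp_pos: [0.2903, 0.5061, 0.2031]
ee_rot: [180.0, -0.0, 125.3]
ft_force: [0.1, 0.5, -0.1]
width: 0.0501
grasp_force: 0.0
```

apply_moves(moves=[[0.05,-0.034,0.006,0.01,0.137],[0.05,-0.032,0.01,0.01,0.137],[0.05,-0.031,0.014,0.01,0.137],[0.05,-0.029,0.018,0.01,0.137],[0.05,-0.026,0.022,0.01,0.137]])

```text
t: 3.0
tcp_pos: [0.4099, 0.3851, 0.1532]
ee_rot: [180.0, -0.0, 86.0]
ft_force: [-0.6, 0.6, -0.3]
width: 0.0498
grasp_force: 0.0
```

apply_moves(moves=[[0.05,-0.023,0.025,0.01,0.137],[0.05,-0.019,0.028,0.01,0.137],[0.05,-0.015,0.031,0.01,0.137],[0.05,0,0,0,0],[0.05,0,0,0,0]])

```text
t: 3.5
tcp_pos: [0.4808, 0.3122, 0.1231]
ee_rot: [180.0, 0.0, 62.7]
ft_force: [-0.0, 0.1, 0.1]
width: 0.0498
grasp_force: 0.0
```

```bash
python3 -c "
from h import *
plan(.4815,.3155,.025,63,.05,.03)"
```

```text
at [0.4808 0.3122 0.1231] [180.    0.   62.7] d [ 0.0007  0.0033 -0.0981] turn -0.004
[[0.05, 0.0008, -0.0002, 0.0245, np.float64(-0.0011)], [0.05, 0.0008, -0.0002, 0.0245, np.float64(-0.0011)], [0.05, 0.0008, -0.0002, 0.0245, np.float64(-0.0011)], [0.05, 0.0008, -0.0002, 0.0245, np.float64(-0.0011)]]
```

apply_moves(moves=[[0.05,0.001,0,0.024,0],[0.05,0.001,0,0.024,0],[0.05,0.001,0,0.024,0],[0.05,0,0,0.02,0],[0.05,0,0,0.006,0]])

```text
t: 4.0
tcp_pos: [0.4797, 0.3164, 0.0237]
ee_rot: [-179.9, 0.1, 63.0]
ft_force: [0.4, -0.2, -0.1]
width: 0.05
grasp_force: 0.0
```

apply_moves(moves=[[0.015,0,0,0,0],[0.015,0,0,0,0],[0.015,0,0,0,0],[0.015,0,0,0,0],[0.015,0,0,0,0]])

```text
t: 4.5
tcp_pos: [0.4823, 0.316, 0.0263]
ee_rot: [180.0, -0.1, 62.8]
ft_force: [-1.8, 0.8, 6.3]
width: 0.0231
grasp_force: 31.0
```

apply_moves(moves=[[0.015,0,0,-0.01,0],[0.015,0,0,-0.03,0],[0.015,0,0,-0.045,0],[0.015,0,0,-0.035,0],[0.015,0,0,0,0]])

```text
t: 5.0
tcp_pos: [0.4848, 0.3168, 0.1506]
ee_rot: [179.8, -0.5, 62.8]
ft_force: [0.5, -0.3, -0.6]
width: 0.0228
grasp_force: 30.2
```

```bash
python3 - <<'E'
from h import *
s=bot.get_state();print(s["width"],s["ft_force"])
for c in("top","side"):
    im=viewer.read_camera(c);cv2.imwrite(f"pics/{c}1.png",im)
    u,v=proj(c,s["tcp_pos"]-[0,0,.015])[0].astype(int);print(c,u,v)
    cv2.imwrite(f"pics/{c}1c.png",cv2.resize(im[v-35:v+35,u-45:u+45],(720,560),interpolation=cv2.INTER_CUBIC)) 
a=cv2.imread("pics/top1c.png");b=cv2.imread("pics/side1c.png");cv2.imwrite("pics/b1.png",cv2.resize(np.hstack([a,b]),(800,311)))
plan(.5342,.0125,.15,90-np.rad2deg(.236),.015)
E
```

```text
0.0228459818795552 [ 0.49374045 -0.3452461  -0.63559186]
top 207 200
side 288 143
at [0.482  0.3157 0.1463] [ 1.80e+02 -1.00e-01  6.28e+01] d [ 0.0522 -0.3032  0.0037] turn -0.239
[[0.015, -0.0351, 0.0264, -0.0006, np.float64(-0.0341)], [0.015, -0.036, 0.0252, -0.0006, np.float64(-0.0341)], [0.015, -0.0368, 0.024, -0.0006, np.float64(-0.0341)], [0.015, -0.0376, 0.0227, -0.0006, np.float64(-0.0341)], [0.015, -0.0384, 0.0214, -0.0006, np.float64(-0.0341)]]
[[0.015, -0.0391, 0.0201, -0.0006, np.float64(-0.0341)], [0.015, -0.0397, 0.0187, -0.0006, np.float64(-0.0341)]]
```

View pics/b1.png

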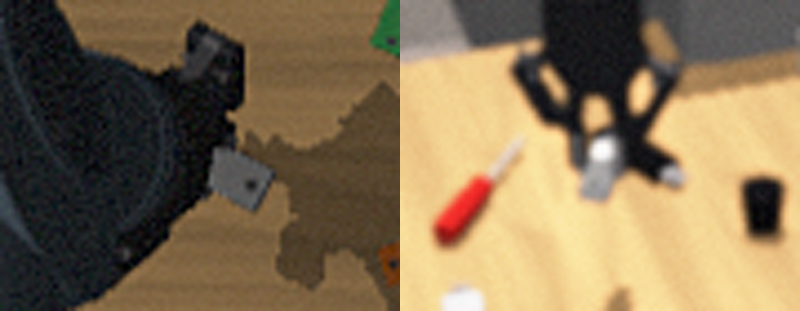

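The bar is firmly gripped. Its drilled end shows at about (222,209) in the top picture.

apply_moves(moves=[[0.015,-0.035,0.026,0,-0.034],[0.015,-0.036,0.025,0,-0.034],[0.015,-0.037,0.024,0,-0.034],[0.015,-0.038,0.023,0,-0.034],[0.015,-0.038,0.021,0,-0.034]])

```text
t: 5.6
tcp_pos: [0.5172, 0.097, 0.144]
ee_rot: [-179.9, 0.1, 72.6]
ft_force: [0.6, -0.7, -0.4]
width: 0.0231
grasp_force: 30.2
```

apply_moves(moves=[[0.015,-0.039,0.02,0,-0.034],[0.015,-0.04,0.019,0,-0.034],[0.015,0,0,0.02,0],[0.015,0,0,0.02,0],[0.015,0,0,0,0]])

```text
t: 6.1
tcp_pos: [0.5302, 0.0118, 0.1021]
ee_rot: [-179.6, 0.1, 76.4]
ft_force: [-1.1, 1.0, -0.9]
width: 0.0229
grasp_force: 30.2
```

```bash
python3 - <<'E'
from h import *
print(back("top",[[223.9,205.5],[221.0,212.5]],.132), "expected from tcp", place(np.array([[.012,-.035,0],[-.012,-.035,0]]),(.482,.3157,np.deg2rad(62.8-90)),.132))
plan(.5342,.0125,.11,90-np.rad2deg(.236),.015)
s=bot.get_state()
for c in("top","side"):
    im=viewer.read_camera(c);cv2.imwrite(f"pics/{c}2.png",im)
    u,v=proj(c,s["tcp_pos"]-[0,0,.02])[0].astype(int);print(c,u,v,"org",u-40,v-35)
    cv2.imwrite(f"pics/{c}2c.png",cv2.resize(im[v-35:v+35,u-40:u+40],(400,350),interpolation=cv2.INTER_CUBIC))
a=cv2.imread("pics/top2c.png");b=cv2.imread("pics/side2c.png");cv2.imwrite("pics/b2.png",np.hstack([a,b]))
E
```

```text
[[0.47294679 0.27947667 0.132     ]
 [0.45660867 0.28582387 0.132     ]] expected from tcp [[0.47667457 0.27908525 0.132     ]
 [0.45532858 0.2900556  0.132     ]]
at [0.5302 0.0118 0.1021] [-1.796e+02  1.000e-01  7.640e+01] d [0.004  0.0007 0.0079] turn -0.002
[[0.015, 0.0016, 0.0036, -0.0079, np.float64(-0.0017)]]
top 337 184 org 297 149
side 329 207 org 289 172
```

View pics/b2.png

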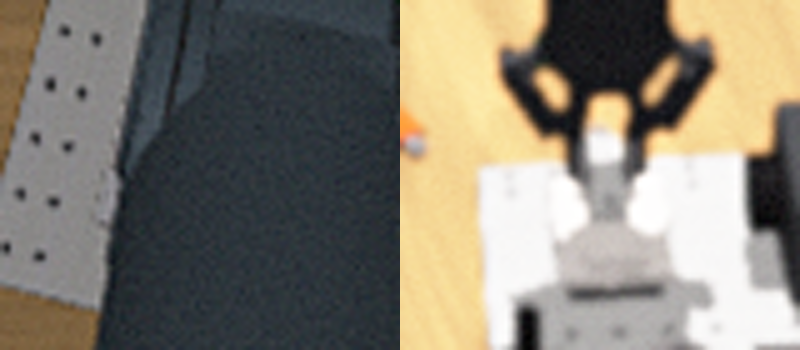

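apply_moves(moves=[[0.015,0,0,0,0],[0.015,0,0,0,0]])

```text
t: 6.4
tcp_pos: [0.5338, 0.0126, 0.106]
ee_rot: [179.9, -0.0, 76.5]
ft_force: [-0.3, -0.3, -0.7]
width: 0.023
grasp_force: 30.2
```

```bash
python3 -c "
from h import *
for i in range(4): viewer.read_camera('side');s=bot.get_state();print(np.round(s['tcp_pos'],4),np.round(s['ee_rot'],2))
plan(.5342,.0125,.084,90-np.rad2deg(.236),.015)"
```

```text
[0.5337 0.0126 0.106 ] [ 1.7994e+02 -3.0000e-02  7.6460e+01]
[0.5337 0.0126 0.1059] [ 1.7994e+02 -3.0000e-02  7.6450e+01]
[0.5336 0.0125 0.1058] [ 1.7995e+02 -2.0000e-02  7.6450e+01]
[0.5335 0.0124 0.1057] [ 1.7996e+02 -2.0000e-02  7.6440e+01]
at [0.5335 0.0124 0.1057] [180.   -0.   76.4] d [ 0.0007  0.0001 -0.0217] turn -0.001
[[0.015, 0.0002, 0.0006, 0.0217, np.float64(-0.0007)]]
```

apply_moves(moves=[[0.015,0.001,0.0005,0.011,0],[0.015,0,0,0.01,0],[0.015,0,0,0,0],[0.015,0,0,0,0]])

```text
t: 7.0
tcp_pos: [0.5335, 0.013, 0.0836]
ee_rot: [-179.9, 0.0, 76.4]
ft_force: [0.2, 0.1, -1.7]
width: 0.0226
grasp_force: 30.2
```

```bash
python3 - <<'E'
from h import *
im=viewer.read_camera("side");s=bot.get_state();print(s["tcp_pos"],s["ee_rot"])
cv2.imwrite("pics/side3.png",im)
o=np.array([295,180]);F=10
big=cv2.resize(im[180:238,295:365],None,fx=F,fy=F,interpolation=cv2.INTER_CUBIC);raw=big.copy()
P=lambda p:tuple(np.round((proj("side",p)[0]-o+.5)*F).astype(int).tolist())
yaw=np.deg2rad(s["ee_rot"][2]-90)
def wire(B,p,z,col):
    Q=place(B,p,z)
    for i in range(8):
        for j in range(i):
            if bin(i^j).count("1")==1:cv2.line(big,P(Q[i]),P(Q[j]),col,1)
wire(STICK[0],(s["tcp_pos"][0],s["tcp_pos"][1],yaw),s["tcp_pos"][2]-.0263,(0,0,255))
for B in NEST+[box(-.014,.014,-.037,.037,0,.007)]:wire(B,(.5329,.0097,-.2459),.045,(0,160,0))
cv2.imwrite("pics/ov3.png",big);print(big.shape)
E
```

```text
[0.53388507 0.01294751 0.08403741] [-1.79975186e+02  1.74248398e-02  7.64106054e+01]
(580, 700, 3)
```

View pics/ov3.png

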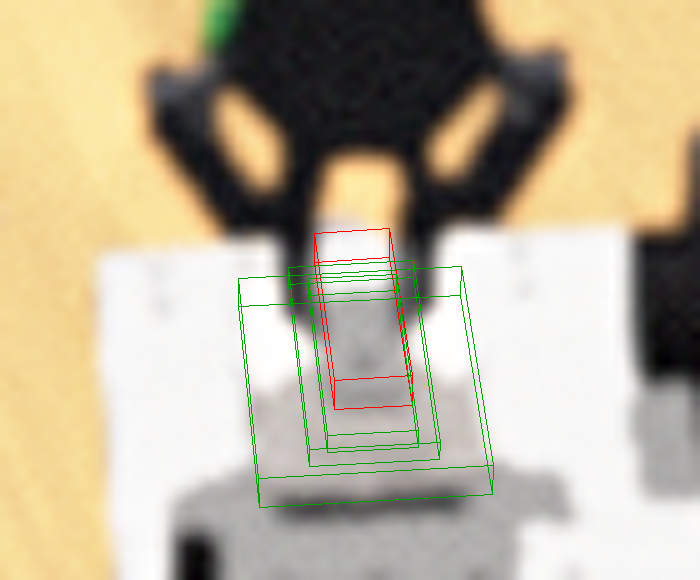

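The side view shows the bar held level just above the nest, its near end around (334,218) in full-frame pixels. It agrees with the projected TCP to within about 1 mm, so I'm lowering it by feel.

apply_moves(moves=[[0.015,0.0007,0.0004,0.002,0],[0.015,0,0,0.002,0],[0.015,0,0,0.002,0],[0.015,0,0,0.002,0],[0.015,0,0,0,0]])

```text
t: 7.55
tcp_pos: [0.5344, 0.0137, 0.076]
ee_rot: [-180.0, 0.0, 76.4]
ft_force: [-0.5, -0.3, -0.0]
width: 0.0231
grasp_force: 30.2
```

apply_moves(moves=[[0.015,0,0,0,0],[0.015,0,0,0,0]])

```text
t: 7.75
tcp_pos: [0.5346, 0.0136, 0.0764]
ee_rot: [180.0, 0.0, 76.4]
ft_force: [0.3, -1.3, -0.1]
width: 0.0231
grasp_force: 30.2
```

apply_moves(moves=[[0.015,0,0,0.002,0],[0.015,0,0,0.0015,0],[0.015,0,0,0.0015,0],[0.015,0,0,0,0],[0.015,0,0,0,0]])

```text
t: 8.25
tcp_pos: [0.5345, 0.0137, 0.0713]
ee_rot: [-180.0, -0.0, 76.4]
ft_force: [-0.8, -0.1, 1.0]
width: 0.0227
grasp_force: 30.3
```

apply_moves(moves=[[0.04,0,0,0,0],[0.04,0,0,0,0],[0.04,0,0,0,0],[0.04,0,0,0,0]])

```text
t: 8.65
tcp_pos: [0.5346, 0.0137, 0.0713]
ee_rot: [180.0, -0.0, 76.4]
ft_force: [-0.3, 1.0, 0.2]
width: 0.0399
grasp_force: 0.0
```

apply_moves(moves=[[0.04,0,0,-0.01,0],[0.04,0,0,-0.03,0],[0.04,0,0,-0.04,0],[0.04,0,0,-0.04,0],[0.04,0,0,0,0]])

```text
t: 9.15
tcp_pos: [0.538, 0.0135, 0.1969]
ee_rot: [179.5, -0.2, 76.4]
ft_force: [-0.4, -0.1, -0.6]
width: 0.0397
grasp_force: 0.0
```

```bash
python3 - <<'E'
from h import *
# goal: above knob
plan(.448,-.086,.15,113.5,.04)
E
```

```text
at [0.538  0.0135 0.1969] [179.5  -0.2  76.4] d [-0.09   -0.0995 -0.0469] turn -0.648
[[0.04, -0.0236, -0.0129, 0.0092, np.float64(-0.1295)], [0.04, -0.0217, -0.0158, 0.0092, np.float64(-0.1295)], [0.04, -0.0195, -0.0185, 0.0092, np.float64(-0.1295)], [0.04, -0.017, -0.0209, 0.0092, np.float64(-0.1295)], [0.04, -0.0141, -0.0229, 0.0092, np.float64(-0.1295)]]
```

apply_moves(moves=[[0.04,-0.024,-0.013,0.002,-0.13],[0.04,-0.022,-0.016,0.002,-0.13],[0.04,-0.02,-0.019,0.002,-0.13],[0.04,-0.017,-0.021,0.002,-0.13],[0.04,-0.014,-0.023,0.002,-0.13]])

```text
t: 9.65
tcp_pos: [0.4422, -0.0878, 0.1814]
ee_rot: [180.0, 0.0, 114.0]
ft_force: [0.6, -0.5, 0.2]
width: 0.04
grasp_force: 0.0
```

apply_moves(moves=[[0.04,0,0,0,0],[0.04,0,0,0,0]])

```text
t: 9.85
tcp_pos: [0.4431, -0.0873, 0.1815]
ee_rot: [180.0, -0.0, 113.5]
ft_force: [0.7, 0.5, -0.2]
width: 0.0397
grasp_force: 0.0
```

```bash
python3 - <<'E'
from h import *
s=bot.get_state();out=[]
for c,u,v in(("top",355,195),("side",328,225)):
    im=viewer.read_camera(c);cv2.imwrite(f"pics/{c}4.png",im)
    out.append(cv2.resize(im[v-35:v+35,u-40:u+40],(400,350),interpolation=cv2.INTER_CUBIC))
    for n in("stick","plug","knob_mid","pivot","nest"):
        print(c,n,[(np.round(r["location"],1).tolist(),round(r["conf"],2)) for r in nets.spot_point(c,n)])
cv2.imwrite("pics/b4.png",np.hstack(out))
plan(.448,-.086,.1,113.5,.04)
E
```

```text
top stick [([252.9, 164.8], 0.79), ([259.8, 221.7], 0.65), ([227.9, 246.5], 0.6), ([150.8, 175.4], 0.58), ([331.0, 183.0], 0.55), ([390.8, 183.3], 0.53)]
top plug [([313.6, 179.5], 0.8), ([200.8, 246.8], 0.77), ([276.7, 216.6], 0.7), ([261.1, 146.8], 0.6)]
top knob_mid [([374.0, 214.4], 0.6)]
top pivot [([391.4, 184.7], 0.87)]
top nest [([336.8, 184.9], 0.64)]
side stick [([295.6, 143.8], 0.64), ([284.9, 196.7], 0.54), ([330.5, 216.7], 0.5), ([259.2, 186.2], 0.43), ([325.5, 182.8], 0.4)]
side plug [([330.8, 204.1], 0.7), ([304.1, 148.5], 0.59), ([292.2, 202.7], 0.52), ([256.2, 172.9], 0.51), ([341.8, 181.1], 0.38)]
side knob_mid [([313.8, 237.1], 0.79)]
side pivot [([345.4, 238.2], 0.97), ([326.7, 157.1], 0.32)]
side nest [([330.6, 215.4], 0.82)]
at [ 0.4432 -0.087   0.1813] [-180.     0.   113.7] d [ 0.0048  0.001  -0.0813] turn 0.003
[[0.04, -0.0005, 0.0024, 0.0406, np.float64(0.0015)], [0.04, -0.0005, 0.0024, 0.0406, np.float64(0.0015)]]
```

View pics/b4.png

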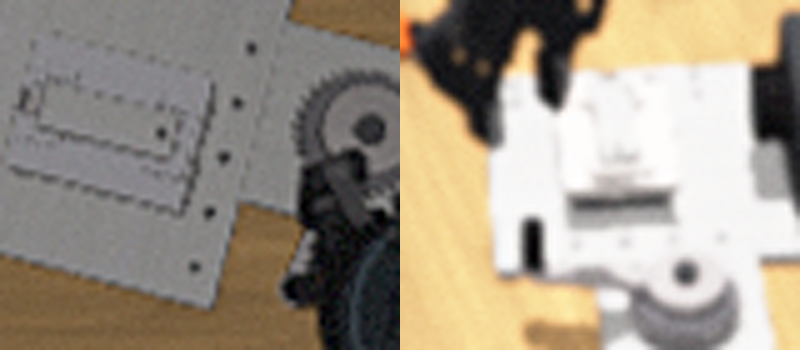

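The top view shows the stick flat in the pocket, plug at (301,169) through the left (+y) notch. The knob is at (314,238) in the side picture.

```bash
python3 - <<'E'
from h import *
a=np.deg2rad(166.5-10);d=.09*np.array([np.cos(a),np.sin(a)])
print("piv top",back("top",[[390.7,184.5]],.071),"side",back("side",[[344.8,238.5]],.071))
print("knob top",back("top",[[374.2,215.2]],.071),"side",back("side",[[314,237.6]],.071),"d",d)
E
```

```text
piv top [[ 0.53142132 -0.12229682  0.071     ]] side [[ 0.53058889 -0.12149558  0.071     ]]
knob top [[ 0.45411816 -0.0811912   0.071     ]] side [[ 0.44708979 -0.08935413  0.071     ]] d [-0.08253541  0.03588742]
```

apply_moves(moves=[[0.04,-0.001,0.003,0.03,0],[0.04,0,0.0025,0.03,0],[0.04,0,0,0.025,0],[0.04,0,0,0.015,0],[0.04,0,0,0.006,0]])

```text
t: 10.95
tcp_pos: [0.4477, -0.0857, 0.0739]
ee_rot: [-179.9, -0.1, 113.7]
ft_force: [-0.0, -0.5, -0.1]
width: 0.04
grasp_force: 0.0
```

apply_moves(moves=[[0.04,0,0,0,0],[0.01,0,0,0,0],[0.01,0,0,0,0],[0.01,0,0,0,0],[0.01,0,0,0,0]], grip_force=20)

```text
t: 11.45
tcp_pos: [0.4506, -0.0856, 0.0763]
ee_rot: [179.8, 0.1, 113.7]
ft_force: [4.5, 1.4, 1.9]
width: 0.0152
grasp_force: 22.6
```

apply_moves(moves=[[0.01,0,0,0,0],[0.01,0,0,0,0]])

```text
t: 11.65
tcp_pos: [0.4505, -0.0857, 0.0762]
ee_rot: [179.8, 0.1, 113.7]
ft_force: [5.2, 1.7, 4.4]
width: 0.0153
grasp_force: 22.9
```

apply_moves(moves=[[0.04,0,0,0,0],[0.04,0,0,0,0],[0.04,0,0,0,-0.15],[0.04,0,0,0,-0.15],[0.04,0,0,0,-0.15]])

```text
t: 12.15
tcp_pos: [0.4471, -0.0859, 0.0749]
ee_rot: [-179.9, -0.1, 139.8]
ft_force: [-0.7, -0.7, -0.5]
width: 0.0401
grasp_force: 0.0
```

apply_moves(moves=[[0.04,0,0,0,-0.15],[0.04,0,0,0,-0.15],[0.04,0,0,0,0],[0.04,0,0,0,0]])

```text
t: 12.55
tcp_pos: [0.4477, -0.086, 0.075]
ee_rot: [-180.0, -0.1, 156.4]
ft_force: [-0.2, 0.0, -0.2]
width: 0.0402
grasp_force: 0.0
```

apply_moves(moves=[[0.01,0,0,0,0],[0.01,0,0,0,0],[0.01,0,0,0,0],[0.01,0,0,0,0],[0.01,0,0,0,0]], grip_force=25)

```text
t: 13.05
tcp_pos: [0.4485, -0.0849, 0.0753]
ee_rot: [180.0, -0.0, 156.7]
ft_force: [-1.0, 5.4, 3.3]
width: 0.015
grasp_force: 25.7
```

```bash
python3 - <<'E'
from h import *
out=[]
for c,u,v in(("top",355,195),("side",328,225)):
    im=viewer.read_camera(c);out.append(cv2.resize(im[v-35:v+35,u-40:u+40],(400,350),interpolation=cv2.INTER_CUBIC))
    for n in("knob_mid","pivot"):print(c,n,[(np.round(r["location"],1).tolist(),round(r["conf"],2)) for r in nets.spot_point(c,n)])
cv2.imwrite("pics/b5.png",np.hstack(out))
s=bot.get_state();print(s["tcp_pos"],s["ee_rot"],s["joint_pos"],s["ft_force"],s["width"])
E
```

```text
top knob_mid []
top pivot [([390.4, 183.7], 0.82)]
side knob_mid [([316.3, 239.4], 0.86)]
side pivot [([341.8, 238.1], 0.78)]
[ 0.44850892 -0.08496734  0.07533087] [ 1.79967505e+02 -3.29967172e-02  1.56662677e+02] [  3.41803484  29.88163146   2.0507459  123.12857053  -2.33759466
  27.04620758  73.94158468] [-0.35153951  4.41626402  3.26215347] 0.014852129008174121
```

View pics/b5.png

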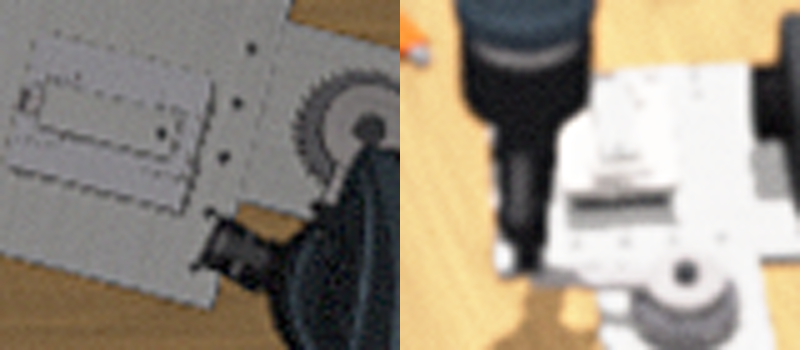

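apply_moves(moves=[[0.01,-0.0001,-0.0045,0,-0.05],[0.01,-0.0001,-0.0045,0,-0.05],[0.01,-0.0001,-0.0045,0,-0.05],[0.01,-0.0001,-0.0045,0,-0.05],[0.01,0,0,0,0]])

```text
t: 13.85
tcp_pos: [0.443, -0.1028, 0.0753]
ee_rot: [180.0, -0.0, 168.1]
ft_force: [0.1, 5.5, 1.7]
width: 0.0148
grasp_force: 25.7
```

apply_moves(moves=[[0.01,-0.0001,-0.0045,0,-0.05],[0.01,-0.0001,-0.0045,0,-0.05],[0.01,-0.0001,-0.0045,0,-0.05],[0.01,-0.0001,-0.0045,0,-0.05],[0.01,0,0,0,0]])

```text
t: 14.35
tcp_pos: [0.4412, -0.1206, 0.0753]
ee_rot: [180.0, 0.0, 179.5]
ft_force: [-1.2, 5.4, 2.9]
width: 0.0147
grasp_force: 25.7
```

apply_moves(moves=[[0.01,-0.0001,-0.0045,0,-0.05],[0.01,-0.0001,-0.0045,0,-0.05],[0.01,-0.0001,-0.0045,0,-0.05],[0.01,-0.0001,-0.0045,0,-0.05],[0.01,0,0,0,0]])

```text
t: 14.85
tcp_pos: [0.4429, -0.1384, 0.0753]
ee_rot: [180.0, 0.0, -169.1]
ft_force: [0.4, 6.7, 4.0]
width: 0.0147
grasp_force: 25.8
```

apply_moves(moves=[[0.01,-0.0001,-0.0045,0,-0.05],[0.01,-0.0001,-0.0045,0,-0.05],[0.01,-0.0001,-0.0045,0,-0.05],[0.01,-0.0001,-0.0045,0,-0.05],[0.01,0,0,0,0]])

```text
t: 15.35
tcp_pos: [0.4481, -0.1555, 0.0753]
ee_rot: [180.0, 0.0, -157.6]
ft_force: [1.0, 6.1, 3.6]
width: 0.0151
grasp_force: 25.8
```

apply_moves(moves=[[0.01,0,0,0,0],[0.01,0,0,0,0],[0.01,0,0,0,0],[0.01,0,0,0,0],[0.01,0,0,0,0]])

```text
t: 15.85
tcp_pos: [0.4479, -0.1551, 0.0753]
ee_rot: [180.0, 0.0, -157.6]
ft_force: [-0.1, 5.3, 2.0]
width: 0.0152
grasp_force: 25.7
```

```bash
python3 - <<'E'
from h import *
from scipy.optimize import least_squares
s=bot.get_state();p=s["tcp_pos"][:2]
A=np.array([[.4485,-.0850],[.4430,-.1028],[.4412,-.1206],[.4429,-.1384],p])
r=least_squares(lambda q:np.linalg.norm(A-q,axis=1)-.09,[.531,-.122]).x
an=np.unwrap(np.arctan2(*(A-r).T[::-1]));print("centre",r,"angles",np.rad2deg(an)%360,"rel home",an-an[0])
print(s["tcp_pos"],s["ee_rot"],s["ft_force"],s["width"],s["grasp_force"],s["t"])
out=[]
for c,u,v in(("top",355,195),("side",328,225)):
    im=viewer.read_camera(c);out.append(cv2.resize(im[v-35:v+35,u-40:u+40],(400,350),interpolation=cv2.INTER_CUBIC))
    for n in("knob_mid","pivot","stick","plug","nest"):print(c,n,[(np.round(q["location"],1).tolist(),round(q["conf"],2)) for q in nets.spot_point(c,n)])
cv2.imwrite("pics/b6.png",np.hstack(out))
E
```

```text
centre [ 0.53114723 -0.12078112] angles [156.59038593 168.47044304 179.88463061 191.29085181 202.41799265] rel home [0.         0.20734611 0.40656127 0.60563738 0.79984263]
[ 0.44790395 -0.1551221   0.0752954 ] [ 1.79974012e+02  1.32454051e-02 -1.57646282e+02] [-0.05165151  5.33572456  1.95225903] 0.015173532039659718 25.724594799103215 15.85
top knob_mid [([404.1, 216.9], 0.59)]
top pivot [([390.7, 180.0], 0.57)]
top stick [([333.8, 183.4], 0.83), ([148.2, 172.5], 0.8), ([257.1, 220.6], 0.68), ([224.5, 246.1], 0.58), ([254.0, 163.9], 0.55)]
top plug [([201.3, 243.9], 0.93), ([278.2, 215.5], 0.71), ([262.0, 150.5], 0.69), ([316.7, 178.3], 0.64), ([168.3, 163.5], 0.57)]
top nest [([339.7, 184.2], 0.69)]
side knob_mid [([320.6, 257.8], 0.78)]
side pivot [([342.9, 247.9], 0.71), ([346.3, 236.8], 0.56)]
side stick [([259.4, 185.5], 0.72), ([284.2, 198.1], 0.6)]
side plug [([255.6, 172.8], 0.47), ([291.8, 200.1], 0.44)]
side nest [([331.1, 209.6], 0.46)]
```

View pics/b6.png

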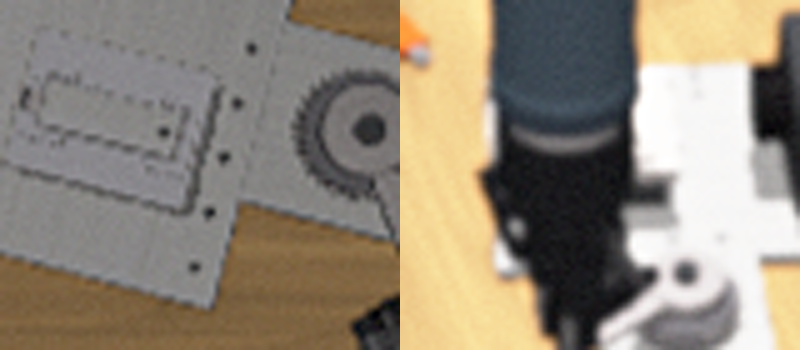

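The lever is at about 0.80 rad and gripped. The top view shows the nest raised with the stick still seated, plug at the left notch.

```bash
python3 -c "
from bench import ticket
print(ticket.close_job())"
```

```text
the job is handed in; nothing more can be done
None
```

The job is handed in, with no verdict reported back. The stick lies flat in the nest with its plug through the notch. The knob is still gripped at about 0.80 rad (fourth click) with the nest raised, and I saw no contact with the lighter or loupe.

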